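Thread the spring onto the coffee mill's spindle

ROBOT

A 6-joint arm with a two-finger parallel gripper is mounted at the origin on a cart in front of the work surface, level with it; the furniture and walls round the work are solid. World frame = base frame: x ahead of the robot, y to its left, z up, the work surface at z = 0. Lengths are in m, angles in rad, forces in N, time in s.
With the tool pointing down it reaches from about 0.3 to 1 m from the base axis. Payload 5.1 kg.
Tool frame: the origin (TCP) lies at the very end of the fingers, on their centre line; the grasp point (between the pads) lies 19 mm behind it (ctrl.pinch_z is the distance from the TCP to the grasp point, in m); x points along the fingers, y is the direction in which the jaws open and shut, and the axes are right-handed (so a half turn about x gives the same grasp; the last joint's range is limited). The gripper opens to 95 mm and grips with 3 to 60 N. Pads are 20 mm wide; open, the fingers measure 119 mm over their backs; the gripper's body (75 mm by 180 mm) begins 59 mm behind the grasp point.
Start: joints at [-1.408, 0.124, 1.65, -0, 1.367, -0.083], TCP at [0.158, -0.63, 0.215] pointing down, gripper open.
Joint ranges: [-2.61, 2.61], [-1.02, 2.33], [0.03, 2.71], [-1.35, 4.49], [0.32, 2.68], [-2.91, 2.91]. Speed limits (rad/s): [2.57, 2.57, 3.14, 3.14, 3.14, 3.14].

INTERFACE

Orientations are given as a unit quaternion [w, x, y, z].
In Python, from station import ctrl, viewer gives the robot as it stands.
- The arm moves only by the tool step_arm, never from a script. Its argument "commands" is text: rows parted by semicolons, each of 6 numbers parted by spaces: the shift along the tool's x, y, z in cm, then the turn, a rotation vector about the tool's x, y, z in degrees. A call has 1 to 8 rows; each row shifts and turns the commanded pose from where the row before left it, along the tool's axes as they then stand; what a row does not reach is not made up. A row lasts 1/10 s, in which the tool goes at most 50 mm and 8.59 degrees, less where a joint would pass 70% of its speed; a pose out of reach is approached as far as the arm can. A call is refused whole if a number of a shift passes 5 or a number of a turn 8.59, either way. A call with a gripper value outside its range is refused whole. "fingers" is the gripper's target within -1 to 1 (shut at 1, half-way at 0, fully open at -1), set as the call begins (left out, the last holds). The fingers move at their own pace and stop on an object; "newtons" is the grip in N (left out, the last holds). Time passes only in rows, so rows that do not move let the fingers close. It gives the time, the measured TCP pose, the force and the opening at its end, in the units of the state.
- ctrl.get_state(): the state, without advancing time (a new reading comes with each control period).
- viewer.grab_frame(name): name is "scene" or "side" or "wrist"; returns a dict with "color" (480x640x3 uint8, blue, green, red), "fx", "fy", "cx", "cy" (pixels), "rvec" (rotation vector, rad) and "tvec" (3), from world to camera coordinates, as OpenCV has them; the wrist camera has in their place "T_tool_cam" (4x4, takes a point from camera to tool coordinates, whose origin is the TCP and whose axes are the tool frame's). Camera axes: x right, y down, z forward; pixel columns grow to the right and rows downward; lengths in m; the calibration is good to about 2 mm. The wrist camera is an equidistant fisheye: a pixel r from the principal point sees the ray r / f radians off the axis. A picture is of the moment at which its call begins: read the wrist's pose just before it. There is no depth.
- ctrl.hand_in(): hands the job in, once; it reports no verdict.
The state is a dict: "t": time; "q": joint angles; "qd": joint speeds; "joint_torque": joint torques, N m; "ee_pos": TCP position; "tcp_rot": TCP orientation; "contact_force": force on the tool from outside, world axes, zero at the start; "wrist_torque": the same for the moment, N m; "opening": opening from 0.0 (shut) to 1.0 (fully open).
Only numpy, scipy, OpenCV 4.12 (cv2) and the standard library are available. Lean on these libraries where they do the work, as an engineer would, in place of code of your own. Each camera call takes 0.05 s, during which the arm holds its last target. There are 200 camera calls.

TASK

The hand coffee mill is in pieces after cleaning. Thread the loose coil spring, bent end downward as it stands, over the upright spindle on the mill's wooden base, twisting it gently whenever it snags on the spindle's collars and never forcing it, until it sits fully home on the brass seat. Then gently set the wooden cap over the tip of the spindle so that it rests upright on the spring, and leave the other things on the worktop where they are.

Things in the scene. Friction and masses are not known exactly. Their poses are not given: they have to be found in the camera images.
- base: Fixed round dark wooden base of the coffee mill, 96 mm across, with a brass seat disc 54 mm across on top, 44 mm above the origin; origin at the centre of its underside, z up. A steel spindle stands upright on its axis; it does not turn, but the angle at which it stands about its axis differs each time and no listed pose gives it.
- spindle_tip (a point): Tip of the spindle, on the base's axis, 93 mm above the brass seat. The spindle is a plain rod 14 mm thick, its last 9 mm tapering to 6 mm; two brass collars sit on it.
- upper_collar (a point): Centre of the flat top of the upper brass collar, 54 mm above the seat; the lower collar's top is 28 mm above the seat. Both are 29 mm across, 10 mm high, with three radial slots each, 6 mm wide, 120 degrees apart, cut down to the rod. The lower slots are staggered 60 degrees from the upper ones. The slots' angle differs each time and is not this point's.
- spring: Loose steel compression spring standing on end, 75 mm tall, bore 34 mm, 80 g; origin at the centre of its underside when uncompressed, z up along its axis. The top 36 mm is closely wound, rigid, 45 mm across: grip it there. Below are three open turns 40 mm across that give axially, about 0.4 N per mm, at most 18 mm, then it is solid. Keep it under 25 N against the spindle.
- spring_foot (a point): Centre of the spring's lower end. Here the wire end, 3 mm thick, is bent inward on the spring's +x side to 9 mm from the axis. It lands on the collars and passes only through a slot: pressed lightly (2 to 5 N) and twisted (up to 60 degrees one way or the other on the upper collar, then about 60 either way on the lower), it drops through and the push falls away.
- cap: Loose dark wooden cap, small brass dot on top, standing bore down, 42 mm tall, 60 g; origin at the centre of its underside, z up. Bottom flange 45 mm across and 7 mm high, waist 30 mm across, solid head 34 mm across from 28 mm up to the top. Blind bore below, 18 mm wide, 28 mm deep. On a home spring its underside rests about 73 mm above the brass seat.
- mug_a: white mug with handle, 83x115x86 mm; loose, a bystander; origin at its underside's centre
- onion_3: brown onion, about 75 mm; loose, a bystander; origin at its underside's centre
- lemon_0: yellow lemon, 78x55x56 mm; loose, a bystander; origin at its underside's centre
- garlic_2: garlic bulb, about 58 mm; loose, a bystander; origin at its underside's centre
- salt_box: small white carton, 45x63x112 mm; loose, a bystander; origin at its underside's centre
Not all that is in view belongs to the job. What is shaped like the cap but blue, pink or red is not meant.

How it is judged:
By the outcome, as a careful person would: the job done as asked, in the order asked, and still so for the second after the job is handed in, with the robot touching nothing.
It also fails if it takes over 72 s, if anything falls off the work surface, if the arm or the gripper's body presses on something with over 40 N, if the wrist force passes 120 N, or if a joint passes its speed limit or range.

## Working session

There is one attempt and no reset: what is moved stays moved. The work goes in short steps, Python scripts to look and compute and a tool call to move; the robot and the scene stay as the last step left them, time stands still between calls to the robot, and variables do not carry over. Pictures are saved under pics/ and viewed, about 8 in all and at most 12, crops included, and the job is handed in when it is done.

Besides the shell and the picture viewer there is one more tool, called as name(argument=value, ...) on one line, values as JSON. step_arm: Moves the arm, as the interface text tells. Its arguments: {"type":"object","properties":{"commands":{"type":"string"},"fingers":{"type":"number"},"newtons":{"type":"number"}},"required":["commands"]}

```bash
ls; mkdir -p pics; python3 - <<'E'
from station import ctrl, viewer
import cv2,numpy as np
a=viewer.grab_frame("scene");b=viewer.grab_frame("side")
cv2.imwrite("pics/s1.png",a["color"]);cv2.imwrite("pics/d1.png",b["color"])
for f in(a,b):
    R=cv2.Rodrigues(np.array(f["rvec"]))[0];print(f["fx"],f["cx"],f["cy"],-R.T@np.array(f["tvec"]).ravel(),R[2])
s=ctrl.get_state();print(s,ctrl.pinch_z)
E
```

```text
pics
434.75602331069916 319.2604485382949 240.04646513358696 [0.08272556 0.65214651 0.84821569] [ 0.39928323 -0.59317506 -0.69908244]
525.6260803497757 325.96212573970837 240.232184217541 [ 0.28165773 -0.89419539  0.82844433] [ 0.17600767  0.79001987 -0.58727328]
{'t': 0.1, 'q': array([-1.40760599e+00,  1.24424798e-01,  1.65150393e+00, -6.56135354e-06,
        1.36747983e+00, -8.25799813e-02]), 'qd': array([ 1.93171348e-05,  1.81947355e-03, -4.34826653e-03, -7.07577377e-04,
       -3.90349848e-05,  3.16130824e-04]), 'joint_torque': array([ 3.55960710e-04, -4.18882191e+01, -3.61096680e+01,  7.77939940e-02,
        4.61625739e-02, -6.52353128e-05]), 'ee_pos': array([ 0.1580384 , -0.62991618,  0.21353953]), 'tcp_rot': array([-0.08603343, -0.70174608, -0.08731624,  0.70180236]), 'contact_force': array([ 0.08007476, -0.11164813, -0.45485759]), 'wrist_torque': array([-0.00384524,  0.04563307,  0.02034866]), 'opening': 0.9967451761633043} 0.0188
```

View pics/s1.png

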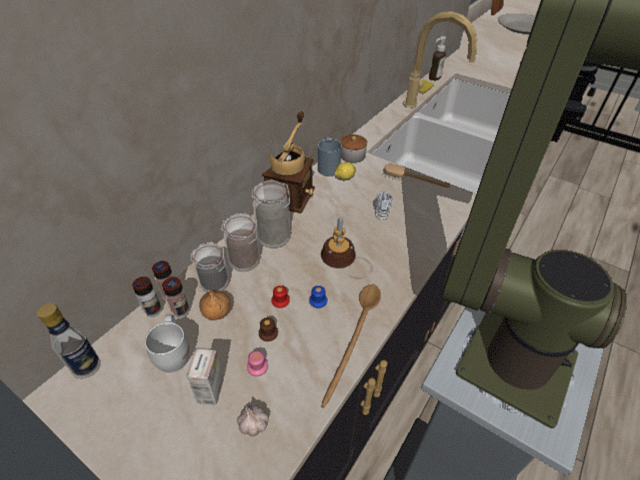

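View pics/d1.png

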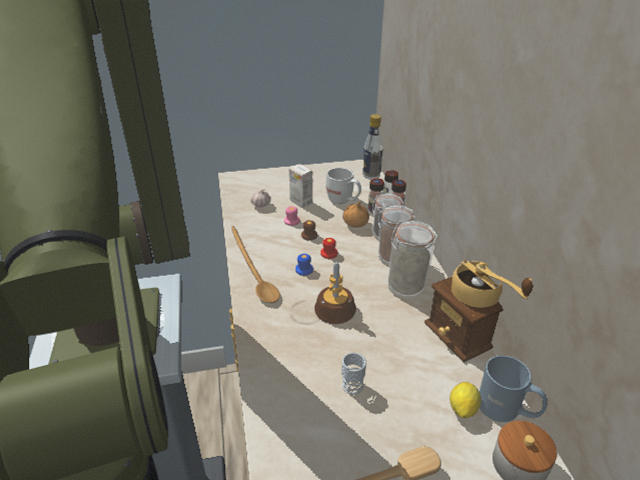

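The scene view shows the spring at (384,206), the base at (338,250) with its spindle tip at (340,220), and the brown cap at (268,328). In the side view these are at (353,373), (335,303), tip (337,264), and (309,229).

```bash
cat > h.py <<'E'
from station import ctrl, viewer
import cv2,numpy as np
from scipy.spatial.transform import Rotation as Ro
def ray(f,u,v):
    K=np.array([[f["fx"],0,f["cx"]],[0,f["fy"],f["cy"]],[0,0,1]])
    R=cv2.Rodrigues(np.array(f["rvec"]))[0];t=np.array(f["tvec"]).ravel()
    return -R.T@t, R.T@np.linalg.inv(K)@[u,v,1]
def plane(o,d,z): return o+d*(z-o[2])/d[2]
def tri(r1,r2):
    (a,d),(b,e)=r1,r2; s=np.linalg.lstsq(np.c_[d,-e],b-a,rcond=None)[0]
    p,q=a+d*s[0],b+e*s[1]; return (p+q)/2,np.linalg.norm(p-q)
def tool():
    s=ctrl.get_state();q=s["tcp_rot"];return s,np.array(s["ee_pos"]),Ro.from_quat([q[1],q[2],q[3],q[0]]).as_matrix()
def wray(f,p,R,u,v):
    x,y=(u-f["cx"])/f["fx"],(v-f["cy"])/f["fy"];r=np.hypot(x,y)
    d=np.array([x/r*np.sin(r),y/r*np.sin(r),np.cos(r)]) if r>0 else np.array([0,0,1.])
    T=np.array(f["T_tool_cam"]);return p+R@T[:3,3],R@T[:3,:3]@d
def wproj(f,p,R,X):
    T=np.array(f["T_tool_cam"]);c=T[:3,:3].T@(R.T@(X-p)-T[:3,3]);th=np.arctan2(np.hypot(c[0],c[1]),c[2]);n=np.hypot(c[0],c[1])
    return f["cx"]+f["fx"]*th*c[0]/n,f["cy"]+f["fy"]*th*c[1]/n
E
python3 - <<'E'
from h import *
a=viewer.grab_frame("scene");b=viewer.grab_frame("side");w=viewer.grab_frame("wrist")
print("tip",tri(ray(a,340,219),ray(b,337,263)))
print("springtop",tri(ray(a,384,196),ray(b,353,358)))
print("captop",tri(ray(a,268,322),ray(b,309,223)))
print(w["T_tool_cam"],w["fx"]); print(tool()[2])
cv2.imwrite("pics/sp.png",np.hstack([cv2.resize(a["color"][180:230,355:405],(400,400)),cv2.resize(b["color"][345:405,325:385],(400,400))]))
E
```

```text
tip (array([ 0.49360964, -0.04582401,  0.13364803]), np.float64(0.0036272258999971033))
springtop (array([ 0.4768713 , -0.25760879,  0.07602349]), np.float64(0.001480408097978121))
captop (array([0.48846457, 0.24811896, 0.04231164]), np.float64(0.0019717508385376386))
[[ 2.30112958e-04 -2.66598746e-01  9.63807582e-01 -1.69559956e-01]
 [ 9.99999649e-01  8.38281630e-04 -6.87693885e-06  5.36002572e-04]
 [-8.06108808e-04  9.63807245e-01  2.66598845e-01 -7.45761329e-02]
 [ 0.00000000e+00  0.00000000e+00  0.00000000e+00  1.00000000e+00]] 371.64829954431775
[[-1.80095321e-04  2.43350273e-01 -9.69938458e-01]
 [ 9.87947612e-04 -9.69937957e-01 -2.43350331e-01]
 [-9.99999496e-01 -1.00207464e-03 -6.57360333e-05]]
```

View pics/sp.png

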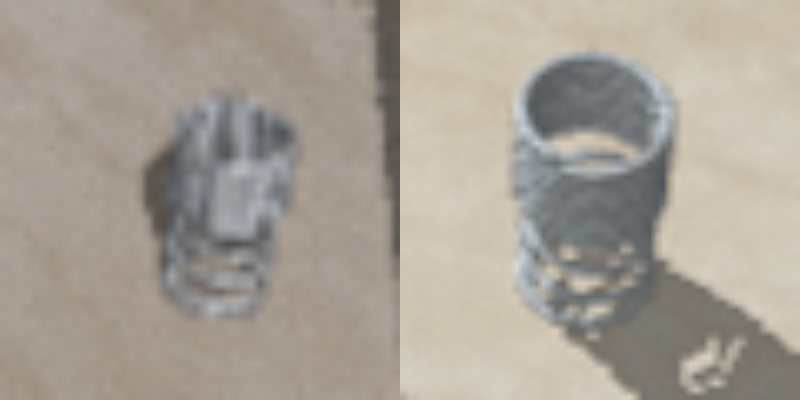

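Triangulated heights fit (tip 0.134, spring 0.076, cap 0.042). Next I move the wrist camera above the spring.

step_arm(commands="0.8 -2.5 -2.7 0 0 0;0.8 -2.5 -2.7 0 0 0;0.8 -2.5 -2.7 0 0 0;0.8 -2.5 -2.7 0 0 0;0.8 -2.5 -2.7 0 0 0;0.8 -2.5 -2.7 0 0 0", fingers=-1)

```text
t: 0.85
ee_pos: [0.2794, -0.4442, 0.1663]
tcp_rot: [0.087, 0.702, 0.087, -0.702]
contact_force: [0.4, 0.2, 0.1]
opening: 1.0
```

step_arm(commands="0.9 -2.5 -2.8 0 0 0;0.9 -2.5 -2.8 0 0 0;0.9 -2.5 -2.8 0 0 0;0.9 -2.5 -2.8 0 0 0;0.9 -2.5 -2.8 0 0 0;0.9 -2.5 -2.8 0 0 0;0 0 0 0 0 0;0 0 0 0 0 0")

```text
t: 1.65
ee_pos: [0.4053, -0.2587, 0.1125]
tcp_rot: [-0.087, -0.701, -0.087, 0.702]
contact_force: [-0.6, 0.3, 0.9]
opening: 1.0
```

```bash
python3 - <<'E'
from h import *
s,p,R=tool();w=viewer.grab_frame("wrist");a=viewer.grab_frame("scene");b=viewer.grab_frame("side");print(s["t"],p,R.round(3))
for z in(0,.075): print(wproj(w,p,R,np.array([.4769,-.2576,z])))
for f,u,v in((a,384,197),(b,354.7,361.5)): print(plane(*ray(f,u,v),.075))
u,v=map(int,wproj(w,p,R,np.array([.4769,-.2576,.04])))
cv2.imwrite("pics/w1.png",w["color"])
v0,u0=max(v-60,0),max(u-70,0);print(u0,v0)
cv2.imwrite("pics/w1c.png",cv2.resize(w["color"][v0:v0+120,u0:u0+140],None,fx=5,fy=5,interpolation=cv2.INTER_CUBIC))
E
```

```text
1.65 [ 0.40528684 -0.2587075   0.11250044] [[-0.001  0.245 -0.969]
 [-0.    -0.969 -0.245]
 [-1.     0.     0.001]]
(np.float64(336.9048404669724), np.float64(141.5190153110491))
(np.float64(344.5492786051793), np.float64(143.9835949103794))
[ 0.47438427 -0.25459554  0.075     ]
[ 0.47885457 -0.26526238  0.075     ]
270 82
```

View pics/w1c.png

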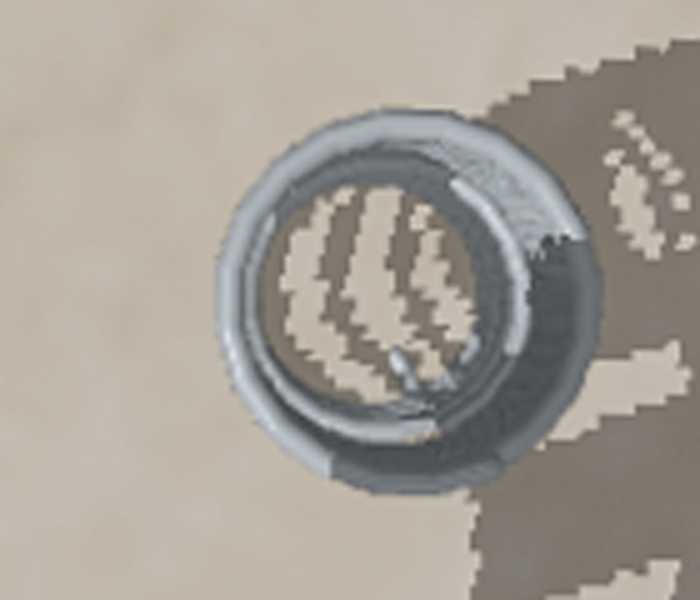

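The spring from above: top ring centred at crop (408,300). The foot's tip is visible at (397,355), running out to about (412,395).

```bash
python3 - <<'E'
from h import *
s,p,R=tool();w=viewer.grab_frame("wrist")
P=lambda u,v,z: plane(*wray(w,p,R,270+u/5,82+v/5),z)
c=P(408,300,.075);print("top",c)
e=[P(408+192*np.cos(t),300+192*np.sin(t),.075) for t in np.linspace(0,6.28,9)];print([round(np.linalg.norm(x-c)*1e3,1) for x in e])
for uv in((397,355),(412,395),(440,395),(470,350)):
    q=P(*uv,.002);d=q-c;print(uv,q,np.hypot(*d[:2])*1e3,np.degrees(np.arctan2(d[1],d[0])))
print("T c",R.T@(c-p)*100)
E
```

```text
top [ 0.47877243 -0.26298618  0.075     ]
[np.float64(21.7), np.float64(21.7), np.float64(21.7), np.float64(21.5), np.float64(21.3), np.float64(21.3), np.float64(21.6), np.float64(21.8), np.float64(21.7)]
(397, 355) [ 0.47074633 -0.27065959  0.002     ] 11.104027579844738 -136.28695721581653
(412, 395) [ 0.4654451  -0.27440701  0.002     ] 17.551435396197643 -139.4051234860699
(440, 395) [ 0.46653811 -0.27852477  0.002     ] 19.776909050021395 -128.21514741799302
(470, 350) [ 0.47434904 -0.28117332  0.002     ] 18.717328537197766 -103.66979051628353
T c [ 3.82343169  2.04752193 -7.08743509]
```

step_arm(commands="0 1.0 -3.5 0 0 0;0 1.05 -3.6 0 0 0;0 0 0 0 0 0;2 0 0 0 0 0;2 0 0 0 0 0;2 0 0 0 0 0;1.45 0 0 0 0 0;0 0 0 0 0 0")

```text
t: 2.65
ee_pos: [0.4768, -0.2613, 0.0358]
tcp_rot: [-0.085, -0.701, -0.087, 0.703]
contact_force: [-0.3, 1.2, 0.3]
opening: 0.999
```

step_arm(commands="0 0 0 0 0 0;0 0 0 0 0 0;0 0 0 0 0 0;0 0 0 0 0 0;0 0 0 0 0 0;0 0 0 0 0 0;0 0 0 0 0 0;0 0 0 0 0 0", fingers=1, newtons=20)

```text
t: 3.45
ee_pos: [0.4791, -0.2618, 0.0382]
tcp_rot: [0.087, 0.702, 0.087, -0.702]
contact_force: [-0.4, -0.6, -0.3]
opening: 0.469
```

step_arm(commands="-3 0 0 0 0 0;-4 0 0 0 0 0;-4 0 0 0 0 0;-4.7 0 0 0 0 0;0 -2 0 0 0 0;0 -4 0.2 0 0 0;0 -4 0.2 0 0 0")

```text
t: 4.15
ee_pos: [0.4504, -0.165, 0.1953]
tcp_rot: [0.086, 0.702, 0.086, -0.702]
contact_force: [0.2, 1.2, -1.0]
opening: 0.471
```

step_arm(commands="0 -4 0.2 0 0 0;0 -4 0 0 0 0;0 -2.6 0 0 0 0;0 0 0 0 0 0;0 0 0 0 0 0;0 0 0 0 0 0")

```text
t: 4.75
ee_pos: [0.4233, -0.0641, 0.1951]
tcp_rot: [-0.087, -0.702, -0.086, 0.702]
contact_force: [0.9, -0.2, -0.6]
opening: 0.469
```

```bash
python3 - <<'E'
from h import *
s,p,R=tool();w=viewer.grab_frame("wrist");print(s["t"],p,s["q"][5],R.round(3))
u,v=map(int,wproj(w,p,R,np.array([.4936,-.0458,.09])))
v0,u0=max(v-60,0),max(u-80,0);print(u0,v0,wproj(w,p,R,np.array([.4936,-.0458,.137])))
cv2.imwrite("pics/w2.png",w["color"])
cv2.imwrite("pics/w2c.png",cv2.resize(w["color"][v0:v0+120,u0:u0+160],None,fx=5,fy=5,interpolation=cv2.INTER_CUBIC))
E
```

```text
4.75 [ 0.42328678 -0.06409374  0.19510601] 1.050176015198806 [[-0.     0.243 -0.97 ]
 [-0.    -0.97  -0.243]
 [-1.     0.     0.   ]]
233 77 (np.float64(313.6351993231241), np.float64(138.18386045756108))
```

View pics/w2c.png

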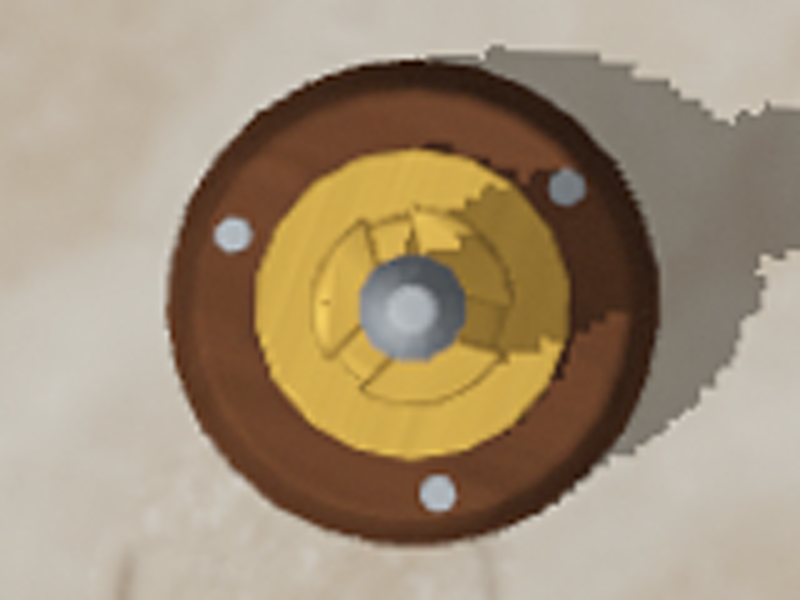

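The spindle tip is at crop (412,307), concentric with the collar. The slots lie at image angles of about -105°, 15° and 135°. The foot, at image angle 62°, needs about -47° about tool x to line up.

```bash
python3 - <<'E'
from h import *
s,p,R=tool();w=viewer.grab_frame("wrist")
P=lambda u,v,z: plane(*wray(w,p,R,233+u/5,77+v/5),z)
t=P(412,307,.137);c=P(412,307,.098);b=P(413,303,.044);print(t,c,b)
for uv in((388,216),(347,373),(508,331)):
    d=P(*uv,.098)-c;print(np.hypot(*d[:2])*1e3,np.degrees(np.arctan2(d[1],d[0])))
print(R.T@(t-p)*100)
m=cv2.inRange(w["color"],(0,0,0),(255,255,255))
E
```

```text
[ 0.49374537 -0.04704102  0.137     ] [ 0.49338567 -0.047105    0.098     ] [ 0.4935986  -0.04719135  0.044     ]
13.500050242949047 28.611196450870462
13.233393414493463 149.64978792244952
14.061937931399468 -89.87560408393146
[ 5.80628668  0.036883   -7.25311879]
```

step_arm(commands="0 0 -2.5 -7.9 0 0;0 0 0 -7.9 0 0;0 0 0 -7.9 0 0;0 0 0 -7.9 0 0;0 0 0 -7.9 0 0;0 0 0 -8 0 0;0 0 0 0 0 0;0 0 0 0 0 0")

```text
t: 5.65
ee_pos: [0.4475, -0.0579, 0.195]
tcp_rot: [-0.361, -0.608, -0.361, 0.608]
contact_force: [-0.6, -0.5, -1.0]
opening: 0.472
```

```bash
python3 - <<'E'
from h import *
s,p,R=tool();print(s["t"],p,s["q"],R.round(3));print(R.T@(np.array([.4936,-.0471,.137])-p)*100)
E
```

```text
5.65 [ 0.4474791  -0.05791943  0.19503735] [-2.47774616e-01 -3.23749653e-01  2.09713807e+00 -2.66850828e-05
  1.36852168e+00  2.52165211e-01] [[-0.     0.878 -0.479]
 [ 0.    -0.479 -0.878]
 [-1.    -0.     0.   ]]
[ 5.80234296  3.53073157 -3.16102371]
```

step_arm(commands="0 1.8 -1.6 0 0 0;0 1.75 -1.6 0 0 0;0 0 0 0 0 0;0 0 0 0 0 0;1 0 0 0 0 0;1 0 0 0 0 0;1 0 0 0 0 0;0 0 0 0 0 0")

```text
t: 6.45
ee_pos: [0.492, -0.0459, 0.1624]
tcp_rot: [-0.361, -0.606, -0.363, 0.609]
contact_force: [0.5, 0.2, -1.4]
opening: 0.472
```

```bash
python3 - <<'E'
from h import *
s,p,R=tool();print(s["t"],p,s["contact_force"]);print(R.T@(np.array([.4936,-.0471,.137])-p)*100)
w=viewer.grab_frame("wrist");b=viewer.grab_frame("side")
u,v=map(int,wproj(w,p,R,p+[0,0,.02]));print(u,v)
v=min(v,400)
cv2.imwrite("pics/w3.png",np.hstack([cv2.resize(w["color"][v-80:v+80,u-80:u+80],(400,400)),cv2.resize(b["color"][220:340,275:395],(400,400))]))
E
```

```text
6.45 [ 0.49198757 -0.04587823  0.1624487 ] [ 0.50017697  0.24549497 -1.43105166]
[2.5440494  0.21060335 0.02733936]
314 306
```

View pics/w3.png

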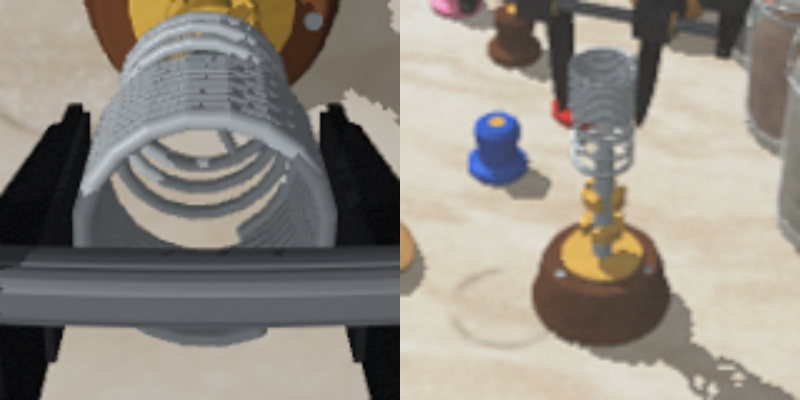

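The spring is around the spindle, above the collar and looks centred. I'll let it settle and recheck.

step_arm(commands="0 0 0 0 0 0;0 0 0 0 0 0;0 0 0 0 0 0")

```text
t: 6.85
ee_pos: [0.4941, -0.0462, 0.1657]
tcp_rot: [0.362, 0.608, 0.362, -0.607]
contact_force: [-0.1, 0.1, -0.7]
opening: 0.473
```

```bash
cat > st.py <<'E'
from h import *
s,p,R=tool();print(s["t"],p,s["contact_force"].round(2),s["wrist_torque"].round(3));print("err tool cm",(R.T@(np.array([.4936,-.0471,.137])-p)*100).round(3),"axis foot",p[2]-.038)
E
python3 st.py
```

```text
6.85 [ 0.49413029 -0.04617707  0.16566435] [-0.09  0.07 -0.69] [-0.024 -0.05   0.036]
err tool cm [ 2.866 -0.005  0.107] axis foot 0.12766434817378072
```

step_arm(commands="0.8 0 0.05 0 0 0;0.8 0 0 0 0 0;0.8 0 0 0 0 0;0.2 0 0 0 0 0;0.3 0 0 0 0 0;0 0 0 0 0 0;0 0 0 0 0 0")

```text
t: 7.55
ee_pos: [0.4937, -0.0466, 0.1363]
tcp_rot: [0.362, 0.607, 0.362, -0.607]
contact_force: [-1.2, 0.4, -2.2]
opening: 0.477
```

step_arm(commands="0.2 0 0 0 0 0;0.2 0 0 0 0 0;0.2 0 0 0 0 0;0 0 0 0 0 0;0 0 0 0 0 0")

```text
t: 8.05
ee_pos: [0.4935, -0.0465, 0.1301]
tcp_rot: [-0.362, -0.607, -0.362, 0.607]
contact_force: [0.8, -1.0, -0.7]
opening: 0.473
```

```bash
python3 st.py
```

```text
8.05 [ 0.49352714 -0.04653596  0.13006741] [ 0.82 -1.   -0.73] [-0.028 -0.056 -0.024]
err tool cm [-0.693  0.033  0.046] axis foot 0.09206740601499347
```

step_arm(commands="0.3 0 0 0 0 0;0.3 0 0 0 0 0;0.3 0 0 0 0 0;0.3 0 0 0 0 0;0.2 0 0 0 0 0;0 0 0 0 0 0;0 0 0 0 0 0")

```text
t: 8.75
ee_pos: [0.4936, -0.0465, 0.1161]
tcp_rot: [-0.362, -0.607, -0.362, 0.607]
contact_force: [0.8, -0.4, -0.3]
opening: 0.473
```

```bash
python3 st.py
```

```text
8.75 [ 0.49358846 -0.04653583  0.11611987] [ 0.8  -0.4  -0.26] [-0.023 -0.065 -0.032]
err tool cm [-2.088  0.028  0.049] axis foot 0.07811987081526092
```

step_arm(commands="0 0 0 7.5 0 0;0 0 0 7.5 0 0;0 0 0 7.5 0 0;0 0 0 7.5 0 0;0 0 0 7.5 0 0;0 0 0 7.5 0 0;0 0 0 7.5 0 0;0 0 0 7.5 0 0")

```text
t: 9.55
ee_pos: [0.4938, -0.0466, 0.1164]
tcp_rot: [0.008, 0.707, 0.008, -0.707]
contact_force: [-0.1, 0.6, -0.8]
opening: 0.471
```

step_arm(commands="0 0 0 0 0 0;0 0 0 0 0 0")

```text
t: 9.75
ee_pos: [0.4937, -0.0466, 0.1163]
tcp_rot: [0.011, 0.707, 0.011, -0.707]
contact_force: [0.1, 0.0, -0.1]
opening: 0.478
```

```bash
python3 st.py; python3 - <<'E'
from h import *
a=viewer.grab_frame("scene");b=viewer.grab_frame("side")
print("jar",plane(*ray(a,275,243),0),plane(*ray(b,408,293),0),tri(ray(a,271,188),ray(b,414,231)))
E
```

```text
9.75 [ 0.49368172 -0.04656863  0.11634225] [ 0.11  0.04 -0.1 ] [ 0.012  0.008 -0.023]
err tool cm [-2.066  0.053  0.009] axis foot 0.07834225474183981
jar [6.60135856e-01 1.32475017e-02 1.11022302e-16] [ 0.67506847 -0.025841    0.        ] (array([ 0.67798742, -0.00908709,  0.16761939]), np.float64(0.0020678631287531584))
```

step_arm(commands="0.3 0 0 0 0 0;0.3 0 0 0 0 0;0.3 0 0 0 0 0;0.3 0 0 0 0 0;0 0 0 0 0 0;0 0 0 0 0 0")

```text
t: 10.45
ee_pos: [0.4935, -0.0465, 0.104]
tcp_rot: [-0.01, -0.707, -0.01, 0.707]
contact_force: [-0.1, -0.9, -0.9]
opening: 0.471
```

```bash
python3 st.py
```

```text
10.45 [ 0.49351554 -0.04648994  0.10399545] [-0.11 -0.85 -0.88] [0.016 0.016 0.011]
err tool cm [-3.3    0.061 -0.006] axis foot 0.06599544790349274
```

step_arm(commands="0.3 0 0 0 0 0;0.3 0 0 0 0 0;0.3 0 0 0 0 0;0.3 0 0 0 0 0;0 0 0 0 0 0;0 0 0 0 0 0")

```text
t: 11.05
ee_pos: [0.4935, -0.0465, 0.092]
tcp_rot: [-0.01, -0.707, -0.01, 0.707]
contact_force: [-0.1, -0.3, -1.5]
opening: 0.472
```

step_arm(commands="0.3 0 0 0 0 0;0.3 0 0 0 0 0;0.2 0 0 0 0 0;0 0 0 0 0 0;0 0 0 0 0 0")

```text
t: 11.55
ee_pos: [0.4935, -0.0465, 0.0841]
tcp_rot: [-0.01, -0.707, -0.01, 0.707]
contact_force: [-0.6, 0.2, -1.3]
opening: 0.475
```

```bash
python3 st.py
```

```text
11.55 [ 0.49353959 -0.04653154  0.08413006] [-0.56  0.16 -1.29] [ 0.026  0.066 -0.006]
err tool cm [-5.287e+00  5.700e-02 -4.000e-03] axis foot 0.04613006203445281
```

step_arm(commands="0.2 0 0 0 0 0;0.2 0 0 0 0 0;0 0 0 0 0 0;0 0 0 0 0 0")

```text
t: 11.95
ee_pos: [0.4938, -0.0466, 0.0804]
tcp_rot: [0.01, 0.707, 0.01, -0.707]
contact_force: [-0.8, -0.0, 1.2]
opening: 0.472
```

step_arm(commands="0 0 0 0 0 0;0 0 0 0 0 0;0 0 0 0 0 0;0 0 0 0 0 0;0 0 0 0 0 0;0 0 0 0 0 0", fingers=-1)

```text
t: 12.55
ee_pos: [0.4935, -0.0465, 0.0801]
tcp_rot: [-0.01, -0.707, -0.01, 0.707]
contact_force: [0.5, 0.1, 0.5]
opening: 0.923
```

step_arm(commands="-2 0 0 0 0 0;-4 0 0 0 0 0;-4 0 0 0 0 0;-2 0 3 0 0 0;0 0 4 0 0 0;0 0 0 0 0 0;0 0 0 0 0 0;0 0 0 0 0 0")

```text
t: 13.35
ee_pos: [0.4241, -0.0485, 0.2001]
tcp_rot: [0.01, 0.707, 0.01, -0.707]
contact_force: [0.2, 0.4, 0.7]
opening: 1.0
```

```bash
python3 - <<'E'
from h import *
s,p,R=tool();w=viewer.grab_frame("wrist");b=viewer.grab_frame("side");print(s["t"],p,R.round(3),s["q"][5])
u,v=map(int,wproj(w,p,R,np.array([.4936,-.0471,.1])))
v0,u0=max(v-60,0),max(u-60,0);print(u0,v0,w["color"].shape)
cv2.imwrite("pics/w4.png",np.hstack([cv2.resize(w["color"][v0:v0+120,u0:u0+120],(400,400)),cv2.resize(b["color"][220:340,275:395],(400,400))]))
E
```

```text
13.35 [ 0.42411392 -0.04850588  0.20007096] [[ 0.     0.028 -1.   ]
 [ 0.    -1.    -0.028]
 [-1.    -0.    -0.   ]] 1.3032977153792826
255 82 (480, 640, 3)
```

View pics/w4.png

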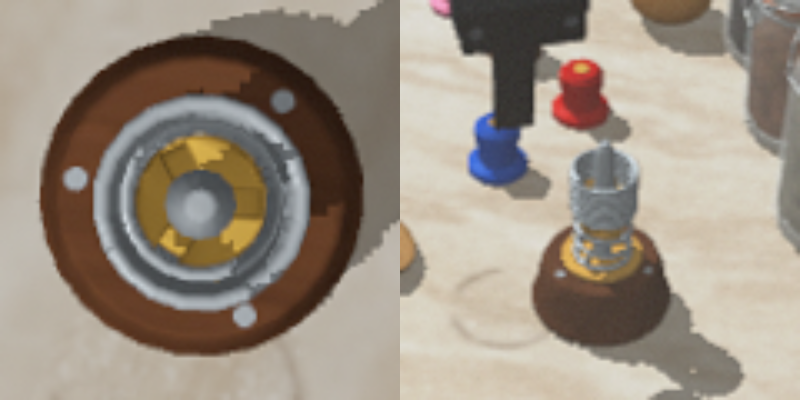

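The spring sits upright and concentric on the seat with the spindle inside it: ring centre (201,203), spindle tip (199,204). Next, the cap.

step_arm(commands="0 -3 0 0 0 0;0 -4 0 0 0 0;0 -4 0 0 0 0;0 -4 0.3 0 0 0;0.5 -4 0 0 0 0;1.5 -4 0 0 0 0;1.5 -4 0 0 0 0;1.5 -2.5 0 0 0 0", fingers=-0.5)

```text
t: 14.25
ee_pos: [0.4125, 0.2492, 0.1493]
tcp_rot: [-0.011, -0.707, -0.011, 0.707]
contact_force: [0.1, -0.1, -0.0]
opening: 0.749
```

step_arm(commands="0 0 0 0 0 0;0 0 0 0 0 0;0 0 0 0 0 0")

```text
t: 14.55
ee_pos: [0.4131, 0.2459, 0.1506]
tcp_rot: [0.01, 0.707, 0.009, -0.707]
contact_force: [-0.4, -0.4, -0.1]
opening: 0.75
```

```bash
python3 - <<'E'
from h import *
s,p,R=tool();w=viewer.grab_frame("wrist");b=viewer.grab_frame("side");print(s["t"],p,s["opening"],s["q"][5])
print("springtop at axis: z via y", [plane(*ray(b,336.2,269.5),z).round(4).tolist() for z in(.11,.117,.122)])
u,v=map(int,wproj(w,p,R,np.array([.4885,.2481,.04])));v0,u0=max(v-100,0),max(u-150,0);print(u0,v0)
cv2.imwrite("pics/w5.png",cv2.resize(w["color"][v0:v0+200,u0:u0+300],None,fx=2.5,fy=2.5,interpolation=cv2.INTER_CUBIC))
E
```

```text
14.55 [0.41313019 0.24588615 0.15059094] 0.7498686188226809 1.9692696639199092
springtop at axis: z via y [[0.4959, -0.0375, 0.11], [0.4938, -0.0458, 0.117], [0.4923, -0.0518, 0.122]]
164 34
```

View pics/w5.png

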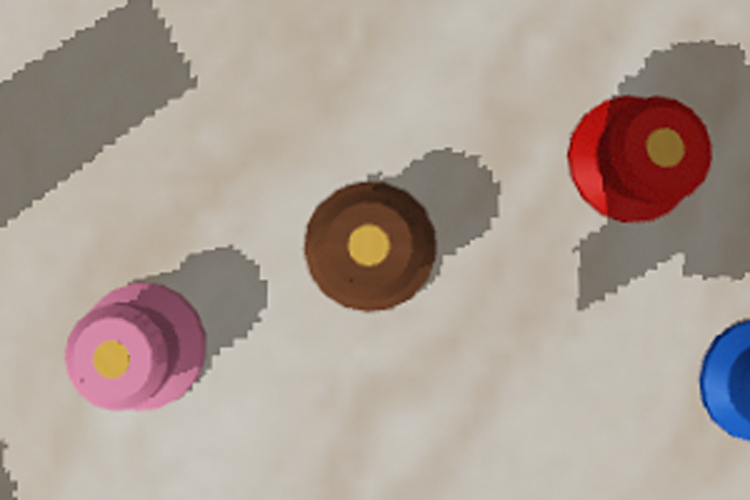

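Brown cap's dot is at crop (369,246). The pink one is at (111,358) and the red one at (665,147); both are clear of the fingers when closing along the image's x axis. The side-view ray puts the spring top at z≈0.118, so it's home.

```bash
python3 - <<'E'
from h import *
s,p,R=tool();w=viewer.grab_frame("wrist")
c=plane(*wray(w,p,R,164+369/2.5,34+246/2.5),.042);f=plane(*wray(w,p,R,164+370/2.5,34+246/2.5),.007);print(p,c,f,(R.T@(c-p)*100).round(2))
E
```

```text
[0.41326063 0.24566554 0.15098088] [0.48999782 0.25011328 0.042     ] [0.49029191 0.2501717  0.007     ] [10.91 -0.24 -7.67]
```

step_arm(commands="0 -0.1 -3.8 0 0 0;0 -0.14 -3.87 0 0 0;0 0 0 0 0 0;3 0 0 0 0 0;3 0 0 0 0 0;3 0 0 0 0 0;2.6 0 0 0 0 0;1 0 0 0 0 0")

```text
t: 15.5
ee_pos: [0.4869, 0.2495, 0.0217]
tcp_rot: [-0.01, -0.705, -0.009, 0.709]
contact_force: [-0.1, -0.2, 0.3]
opening: 0.75
```

step_arm(commands="1 0 0 0 0 0;0 0 0 0 0 0;0 0 0 0 0 0;0 0 0 0 0 0")

```text
t: 15.9
ee_pos: [0.4902, 0.2513, 0.0157]
tcp_rot: [0.009, 0.708, 0.01, -0.706]
contact_force: [0.4, -1.0, 0.8]
opening: 0.749
```

step_arm(commands="0 0 0 0 0 0;0 0 0 0 0 0;0 0 0 0 0 0;0 0 0 0 0 0;0 0 0 0 0 0;0 0 0 0 0 0;0 0 0 0 0 0;0 0 0 0 0 0", fingers=1, newtons=15)

```text
t: 16.7
ee_pos: [0.4891, 0.2509, 0.0142]
tcp_rot: [-0.01, -0.707, -0.01, 0.707]
contact_force: [0.0, 0.1, 0.3]
opening: 0.352
```

step_arm(commands="-2.5 0 0 0 0 0;-4 0 0 0 0 0;-4 0 0 0 0 0;-4 0 0 0 0 0;-3 2 0 0 0 0;0 4 0 0 0 0;0 4 0.2 0 0 0;0 4 0.2 0 0 0")

```text
t: 17.5
ee_pos: [0.4887, 0.1096, 0.1893]
tcp_rot: [0.01, 0.707, 0.01, -0.707]
contact_force: [0.6, 0.1, -0.7]
opening: 0.35
```

step_arm(commands="0 4 0 0 0 0;0 4 0 0 0 0;0 4 0 0 0 0;0 2.5 0 0 0 0;0 1.3 0 0 0 0;0 0 0 0 0 0;0 0 0 0 0 0;0 0 0 0 0 0")

```text
t: 18.3
ee_pos: [0.4933, -0.046, 0.189]
tcp_rot: [-0.01, -0.707, -0.01, 0.707]
contact_force: [-0.0, 0.8, -1.5]
opening: 0.355
```

```bash
python3 st.py;python3 - <<'E'
from h import *
w=viewer.grab_frame("wrist");s,p,R=tool();b=viewer.grab_frame("side")
u,v=map(int,wproj(w,p,R,p+[0,0,.02]));v=min(v,400)
cv2.imwrite("pics/w6.png",np.hstack([cv2.resize(w["color"][v-80:v+80,u-80:u+80],(400,400)),cv2.resize(b["color"][200:320,275:395],(400,400))]))
E
```

```text
18.3 [ 0.49327479 -0.04602035  0.18902551] [-0.03  0.77 -1.52] [0.058 0.016 0.022]
err tool cm [ 5.202  0.111 -0.031] axis foot 0.15102550927178948
```

View pics/w6.png

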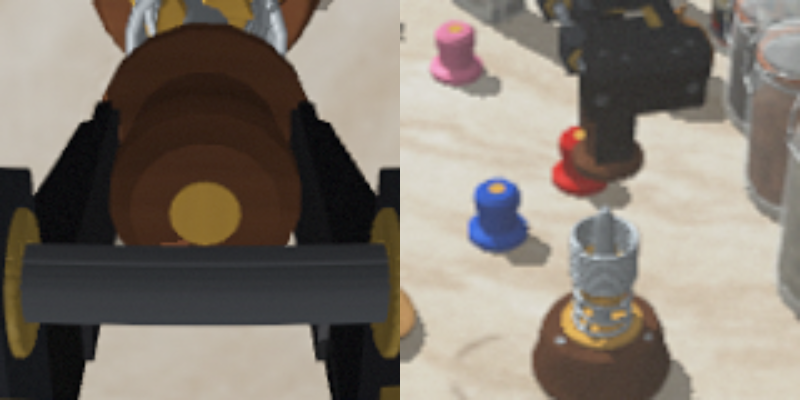

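The cap is held upright with its dot at crop (205,213). I'll check its position in the hand.

```bash
python3 - <<'E'
from h import *
s,p,R=tool();w=viewer.grab_frame("wrist")
u,v=map(int,wproj(w,p,R,p+[0,0,.02]));v=min(v,400)
c=plane(*wray(w,p,R,u-80+205/2.5,v-80+213/2.5),p[2]+.028);print(c,(R.T@(c-p)*100).round(2),"to axis",(R.T@(np.array([.4936,-.0471,.137])-c)*100).round(2))
E
```

```text
[ 0.49493309 -0.04678788  0.21709449] [-2.8   0.08 -0.16] to axis [8.01 0.03 0.13]
```

step_arm(commands="0 0.07 0.1 0 0 0;1 0 0 0 0 0;1 0 0 0 0 0;1 0 0 0 0 0;0.5 0 0 0 0 0;0.5 0 0 0 0 0;0 0 0 0 0 0;0 0 0 0 0 0")

```text
t: 19.25
ee_pos: [0.4924, -0.0479, 0.1492]
tcp_rot: [0.01, 0.707, 0.01, -0.707]
contact_force: [-0.1, 0.4, -1.3]
opening: 0.349
```

step_arm(commands="0.4 0 0 0 0 0;0.4 0 0 0 0 0;0.4 0 0 0 0 0;0.2 0 0 0 0 0;0 0 0 0 0 0;0 0 0 0 0 0")

```text
t: 19.85
ee_pos: [0.4923, -0.0479, 0.1351]
tcp_rot: [-0.01, -0.707, -0.01, 0.707]
contact_force: [0.8, -0.1, -0.9]
opening: 0.353
```

```bash
python3 st.py
```

```text
19.85 [ 0.49232182 -0.04787731  0.1351119 ] [ 0.83 -0.12 -0.89] [0.013 0.06  0.008]
err tool cm [-0.189 -0.074 -0.13 ] axis foot 0.09711190138683795
```

step_arm(commands="0.2 0 0 0 0 0;0.2 0 0 0 0 0;0 0 0 0 0 0;0 0 0 0 0 0")

```text
t: 20.25
ee_pos: [0.4923, -0.0479, 0.1311]
tcp_rot: [-0.01, -0.707, -0.01, 0.707]
contact_force: [0.1, 0.3, -0.7]
opening: 0.353
```

step_arm(commands="0 0 0 0 0 0;0 0 0 0 0 0;0 0 0 0 0 0;0 0 0 0 0 0;0 0 0 0 0 0;0 0 0 0 0 0;0 0 0 0 0 0", fingers=-0.7)

```text
t: 20.95
ee_pos: [0.4923, -0.0479, 0.1312]
tcp_rot: [0.01, 0.707, 0.01, -0.707]
contact_force: [-0.2, -0.4, -0.6]
opening: 0.834
```

step_arm(commands="-2 0 0 0 0 0;-3 0 0 0 0 0;-3 0 0 0 0 0;-2 0 3 0 0 0;0 0 4 0 0 0;0 0 0 0 0 0;0 0 0 0 0 0;0 0 0 0 0 0")

```text
t: 21.75
ee_pos: [0.4228, -0.0498, 0.2311]
tcp_rot: [0.01, 0.707, 0.01, -0.707]
contact_force: [-1.1, -0.5, -0.2]
opening: 0.849
```

```bash
python3 - <<'E'
from h import *
s,p,R=tool();w=viewer.grab_frame("wrist");b=viewer.grab_frame("side");a=viewer.grab_frame("scene");print(s["t"],p)
u,v=map(int,wproj(w,p,R,np.array([.4936,-.0471,.15])))
v0,u0=max(v-60,0),max(u-60,0)
cv2.imwrite("pics/w7.png",np.hstack([cv2.resize(w["color"][v0:v0+120,u0:u0+120],(360,360)),cv2.resize(b["color"][200:320,275:395],(360,360))]))
cv2.imwrite("pics/s7.png",a["color"])
E
```

```text
21.75 [ 0.42282699 -0.04982367  0.23106397]
```

View pics/w7.png

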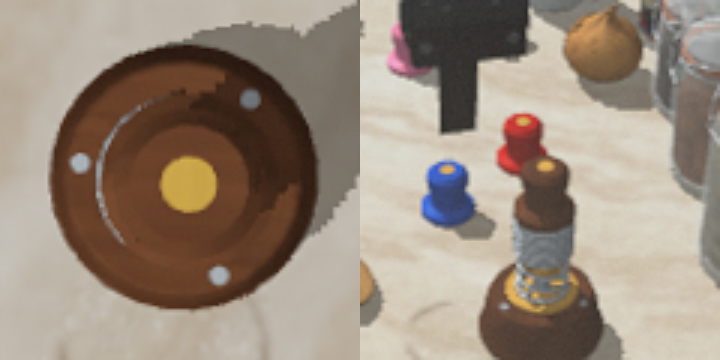

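View pics/s7.png

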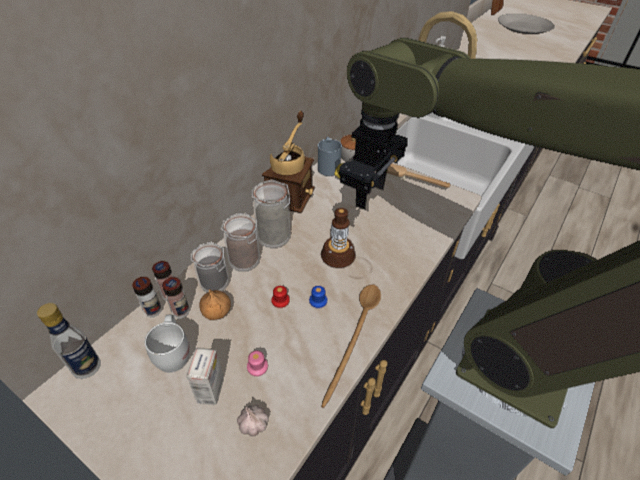

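The cap stands upright on the spring (dot at (188,184) from above, (545,167) from the side), and everything else is where it was.

```bash
python3 - <<'E'
from h import *
b=viewer.grab_frame("side");print(plane(*ray(b,336.7,255.7),.159))
print(ctrl.hand_in())
E
```

```text
[ 0.49263687 -0.05176608  0.159     ]
the job is handed in; nothing more can be done
None
```

The spring is home on the brass seat, the wooden cap rests upright on it over the spindle tip, and I've handed the job in at about 22 s of the 72 s allowed.

- **Spring:** I measured the foot and slot angles with the wrist camera and turned the spring about 47° to line up with an upper slot. After it passed through, I turned it 60° the other way for the lower collar. It never snagged; the vertical force readings stayed within about 2 N, mostly noise.
- **Cap:** I lowered it over the tip with no noticeable contact force and released it.

**Last checks:**
- Before the cap went on, a side-view ray put the spring's top at about 0.118 m, against 0.119 m expected when home.
- After release, the pictures show the cap upright. The other things look unmoved, but the arm hides the lemon in the last view. The gripper is clear of everything.
- One check was slightly off: the side-view ray to the cap's dot, taken at the expected height of 0.159 m, lands about 4–5 mm from the spindle axis in y. That would also fit the cap sitting about 4 mm lower than expected. I put it down to calibration and pixel error, because the view from above shows the cap only slightly off-centre on the spring.

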